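# Weigh the reagent bottle behind the closed draught shield

## Robot

A 7-joint arm with a two-finger parallel gripper is mounted at the origin on a cart in front of the work surface, level with it; the furniture and walls round the work are solid. World frame = base frame: x ahead of the robot, y to its left, z up, the work surface at z = 0. Lengths are in m, angles in rad, forces in N, time in s.
With the tool pointing down it reaches from about 0.4 to 0.85 m from the base axis. Payload 4.5 kg.
Tool frame: the origin (TCP) lies between the finger pads; the fingertips stand ahead of it and the grasp point (between the pads) lies 5 mm behind it (bot.tip_extent is the z of the fingertips in the tool frame, in m); z points along the fingers, y is the line along which they close (so a half turn about z gives the same grasp; the last joint's range is limited). The gripper opens to 88 mm and grips with 3 to 60 N. Pads are 18 mm wide; open, the fingers measure 123 mm over their backs; the gripper's body (75 mm by 187 mm) begins 45 mm behind the grasp point.
Start: joints at [-1.193, 0.689, -0.195, 1.565, 0.157, 0.902, -0.215], TCP at [0.211, 0.588, 0.219] pointing down, gripper open.
Joint ranges: [-3.01, 3.01], [-0.46, 2.08], [-1.47, 1.51], [0.13, 2.56], [-1, 4.14], [0.04, 2.09], [-2.66, 2.66]. Speed limits (rad/s): [2.57, 2.57, 3.14, 3.14, 3.14, 3.14, 3.14].

## Interface

Orientations are given as [roll, pitch, yaw] about the fixed x, y, z axes, in that order (R = Rz(yaw) Ry(pitch) Rx(roll)).
In Python, from bench import bot gives the robot as it stands.
- The arm moves only by the tool jog_arm, never from a script. Its argument "motion" is one flat list of numbers, 7 for each row, row after row: the shift along the tool's x, y, z in units of 0.5 m (1.0 is 0.5 m), then the turn, a rotation vector about the tool's x, y, z in units of 120 degrees (1.0 is 120 degrees), then the closure, from -1 (fully open) to 1 (shut). In form: [x, y, z, rx, ry, rz, grip, x, y, z, rx, ry, rz, grip, ...]. A call has 1 to 12 rows; each row is the pose to reach, as a shift and turn from the pose commanded when the call began, along the tool's axes at that moment; what a row does not reach only later rows make up. A row lasts 1/12 s, in which the tool goes at most 41.7 mm and 7.16 degrees, less where a joint would pass 70% of its speed; a pose out of reach is approached as far as the arm can. A call with a number of a shift or a turn outside -1 to 1 is refused whole. A call with a gripper value outside its range is refused whole. The fingers move at their own pace and stop on an object; "grip_force" is the grip in N (left out, the last holds). Time passes only in rows, so rows that repeat a pose let the fingers close. It gives the time, the measured TCP pose, the force, the opening and the grip force at its end, in the units of the state.
- bot.sense(): the state, without advancing time (a new reading comes with each control period).
- bot.capture(name): name is "side" or "top"; returns the picture (384x512x3 uint8, blue, green, red); there is no depth.
- bot.camera_model(name): a dict with "camera_matrix" (3x3 intrinsics, pixels), "k1" (the pictures are not rectified: a ray, as slopes to the right and down, at radius r is drawn at 1 + k1 r^2 times it, then the intrinsics apply), "R" (3x3) and "t" (3): a world point X has camera coordinates R X + t. Camera axes: x right, y down, z forward; pixel columns grow to the right and rows downward; lengths in m; the calibration is good to about 2 mm. A picture is of the moment at which its call begins. camera_model takes no time and is no camera call.
- bot.sign_off(): hands the job in; it is judged then, once.
Trained networks look in the newest picture that a camera, given by its name, has taken for a name from the list of things; names that differ only in an ending like _2 or _b are one class to them, and where a whole thing is asked for, a point or a joint stands for the part that bears it (a point fixed in the world has none). Each returns a list of dicts, best first, with "confidence" (0 to 1); they miss things now and then, are a little off and sometimes report something else, mostly with a low value. They report only what shows in the picture. A call takes as long as a camera call. They do not tell look-alikes from the thing itself.
- bot.outline_of(label, camera): "mask" (384x512 bool, what is visible of it) and "position" ([column, row] in pixels, amid what is visible of it).
The state is a dict: "time": time; "joint_pos": joint angles; "qvel": joint speeds; "effort": joint torques, N m; "ee_pos": TCP position; "tool_rot": TCP orientation; "force": force on the tool from outside, world axes, zero at the start; "moment": the same for the moment, N m; "gripper_width": finger opening in m; "gripper_force": force on a finger pad.
Only numpy, scipy, OpenCV 4.12 (cv2) and the standard library are available. Lean on these libraries where they do the work, as an engineer would, in place of code of your own. Each camera call takes 0.05 s, during which the arm holds its last target. There are 200 camera calls.

## Task

Weigh the amber reagent bottle on the precision balance: slide the balance's glass top door back along its track, stand the bottle upright in the middle of the steel weighing pan, setting it down gently, and then slide the door fully shut again so that no draught reaches the pan. Leave the other things on the desk where they are.

Things in the scene. Friction and masses are not known exactly. Their poses are not given: they have to be found in the camera images.
- balance: white precision balance with a glass draught shield, fixed, 347 mm deep (x), 210 wide (y), 178 high without handle. Origin on the desk under its middle; +x to its back, display console at -x. Glass chamber inside: x -108 to +50 mm, y -95 to +95, floor z 56, walls 5 mm thick up to z 168 all round; the white housing behind it (x 50 to 172) is as high. Open only at the top, under the sliding door
- shield_door (a joint): travel of the glass top door, m: 0 = shut, grows as it slides towards the balance's +x (back, over the housing) up to its stop at 0.140, where the opening is x -108 to +27 mm of the balance. Door 165 (x) x 190 mm (y), top face 173 mm above the desk, between track flanges up to 178 mm. About 1.5 N of friction; it stays where it is left
- door_handle (a point): middle of the door's handle, 188 mm above the desk: a black upright bar 14 mm thick (along the balance's x), 56 mm long (y), top 201 mm above the desk (28 mm above the door). Moves with the door: x -98 mm in the balance's frame when shut, +42 mm when fully open. Axes as the balance's
- pan_top (a point): centre of the flat top of the weighing pan, a round steel disc 100 mm in diameter on a short stem in the chamber, 78 mm above the desk (22 mm above the chamber floor), at x = -38 mm, y = 0 of the balance's frame
- bottle: bottle to weigh: short round amber bottle, black ribbed screw cap, thin pipette strapped to its side, loose, about 0.11 kg, 77 mm high; body 45 mm across up to about 45 mm, then shoulders narrowing to the cap, 28 mm across from 60 to 77 mm. z is its upright axis; origin at its underside, 4.5 mm off its axis along -x
- bottle_foot (a point): point on the bottle's axis at its underside; z up along the bottle
- vial_a: bystander: slim dropper vial, 22 mm across, 63 mm high, loose; origin at its underside
- loupe: bystander: black eye loupe, 39 mm across, 26 mm high, loose; origin at its underside
- spatula: bystander: flat steel lab spatula, 214 mm long (its y), 18 mm wide, lying loose near the desk's front edge; origin at its middle underneath
- stamp: bystander: wooden hand stamp, 24 x 52 mm, 62 mm high, loose; origin at its underside
Things that resemble listed ones, but are neither listed nor needed, are in the scene too. What is meant by the bottle is not blue, and is the smaller of those in its own colour.

How it is judged:
By the outcome, as a careful person would: the job done as asked, in the order asked, and still so for the second after the job is handed in, with the robot touching nothing.
It also fails if it takes over 67 s, if anything falls off the work surface, if the arm or the gripper's body presses on something with over 40 N, if the wrist force passes 120 N, or if a joint passes its speed limit or range.

## Working session

There is one attempt and no reset: what is moved stays moved. The work goes in short steps, Python scripts to look and compute and a tool call to move; the robot and the scene stay as the last step left them, time stands still between calls to the robot, and variables do not carry over. Pictures are saved under pics/ and viewed, at most 10 in all, crops included, and the job is handed in when it is done.

Besides the shell and the picture viewer there is one more tool, called in YAML: its name, and indented under it one key for each argument. jog_arm: Moves the arm, as the interface text tells. Its arguments: {"type":"object","properties":{"motion":{"type":"array"},"grip_force":{"type":"number"}},"required":["motion"]}

```bash
mkdir -p pics; ls
cat > h.py <<'E'
import numpy as np, cv2, json
from bench import bot
def ray(cam,px):
    m=bot.camera_model(cam);K=np.array(m["camera_matrix"]);R=np.array(m["R"]);t=np.array(m["t"])
    d=np.linalg.solve(K,[px[0],px[1],1]);d=d[:2];u=d.copy()
    for _ in range(20): u=d/(1+m["k1"]*(u@u))
    return -R.T@t, R.T@np.r_[u,1]
def atz(cam,px,z):
    c,d=ray(cam,px);return c+d*(z-c[2])/d[2]
def proj(cam,X):
    m=bot.camera_model(cam);K=np.array(m["camera_matrix"])
    p=np.array(m["R"])@np.array(X)+np.array(m["t"]);u=p[:2]/p[2];u=u*(1+m["k1"]*(u@u))
    return (K@np.r_[u,1])[:2]
E
python3 - <<'E'
from h import *
ims=[]
for c in("top","side"):
    im=bot.capture(c);cv2.imwrite(f"pics/{c}0.png",im)
    c0,d=ray(c,(256,192));print(c,c0.round(3),d.round(3))
    for l in("balance","shield_door","door_handle","pan_top","bottle","vial_a","stamp","loupe"):
        for o in bot.outline_of(l,c)[:4]:
            x,y,w,h=cv2.boundingRect(o["mask"].astype(np.uint8)); print(c,l,round(o["confidence"],2),np.round(o["position"]),(x,y,w,h),atz(c,o["position"],0.03).round(3))
s=bot.sense();print(s)
E
```

```text
pics
top [0.316 0.002 1.097] [ 0.209 -0.002 -0.978]
top balance 0.75 [242. 168.] (193, 94, 97, 145) [0.614 0.05  0.03 ]
top bottle 0.91 [317. 171.] (305, 159, 22, 26) [ 0.627 -0.176  0.03 ]
top bottle 0.79 [353. 227.] (344, 220, 20, 16) [ 0.469 -0.289  0.03 ]
top bottle 0.5 [328. 203.] (321, 195, 17, 17) [ 0.53  -0.212  0.03 ]
top stamp 0.44 [141. 177.] (133, 172, 18, 15) [0.556 0.344 0.03 ]
top loupe 0.47 [144. 208.] (136, 199, 14, 14) [0.466 0.321 0.03 ]
side [0.535 1.046 0.995] [-0.017 -0.78  -0.626]
side balance 0.63 [224. 224.] (159, 174, 131, 96) [ 0.609 -0.002  0.03 ]
side balance 0.35 [242. 326.] (233, 313, 20, 25) [0.557 0.363 0.03 ]
side shield_door 0.81 [237. 201.] (202, 178, 66, 46) [ 0.57  -0.112  0.03 ]
side door_handle 0.84 [232. 200.] (202, 177, 65, 47) [ 0.587 -0.116  0.03 ]
side bottle 0.79 [270. 166.] (261, 155, 14, 23) [ 0.457 -0.298  0.03 ]
side bottle 0.45 [223. 172.] (215, 170, 12, 6) [ 0.62  -0.269  0.03 ]
side bottle 0.39 [248. 174.] (246, 170, 8, 6) [ 0.534 -0.257  0.03 ]
side vial_a 0.57 [208. 169.] (206, 164, 6, 11) [ 0.676 -0.289  0.03 ]
side stamp 0.57 [242. 327.] (233, 312, 20, 27) [0.555 0.366 0.03 ]
side loupe 0.59 [278. 324.] (268, 312, 15, 18) [0.468 0.361 0.03 ]
{'time': 0.9, 'joint_pos': array([-1.19320434,  0.6891079 , -0.19456338,  1.56530185,  0.15731524,
        0.90249519, -0.21510643]), 'qvel': array([ 0.00016076,  0.00102018, -0.00028268,  0.00061644,  0.0004984 ,
        0.00047934,  0.00106066]), 'effort': array([-7.51010393e-04, -5.27472210e+01, -1.26689561e+00, -1.53740770e+01,
       -5.18826675e-02, -7.56925638e-04,  3.50486880e-05]), 'ee_pos': array([0.21066944, 0.58845127, 0.21873636]), 'tool_rot': array([3.14152026e+00, 2.22834554e-05, 2.79779801e+00]), 'force': array([ 0.04554769, -0.02097802,  0.14479875]), 'moment': array([ 0.00764107, -0.0172255 ,  0.01363929]), 'gripper_force': 0.0, 'gripper_width': 0.08824851312853009}
```

Run:
```python
import cv2
im=cv2.imread("pics/top0.png");cv2.imwrite("pics/t1.png",cv2.resize(im[70:270,120:385],None,fx=3,fy=3,interpolation=cv2.INTER_CUBIC))
im=cv2.imread("pics/side0.png");cv2.imwrite("pics/s1.png",cv2.resize(im[140:290,140:310],None,fx=4,fy=4,interpolation=cv2.INTER_CUBIC))
```

```text
(no output)
```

View pics/t1.png

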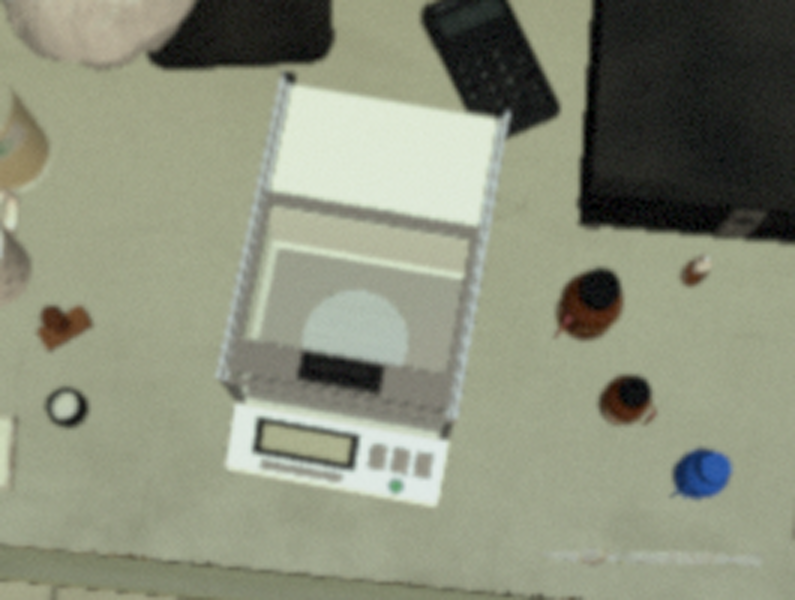

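View pics/s1.png

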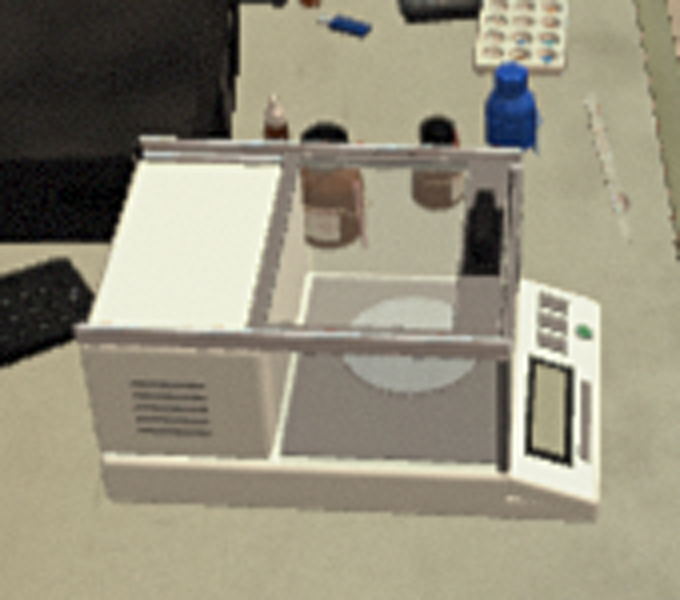

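Top view candidates for the bottle, in full-image pixels: large amber (317,171), small amber (328,203) and blue (353,227). The target is not blue and is the smaller amber one, so I choose (328,203). Its pipette points to the lower right. The door is shut, with its handle near (234,193). Next I fit the poses and check a close crop.

Run:
```python
from h import *
from scipy.optimize import least_squares
print("tip",bot.tip_extent)
T=lambda u,v:(120+(u-1)/3,70+(v-1)/3); S=lambda u,v:(140+(u-1.5)/4,140+(v-1.5)/4)
for n,p in dict(BL=(288,76),BR=(505,115),FL=(224,380),FR=(447,430)).items(): print("top",n,atz("top",T(*p),.178).round(4))
for n,p in dict(BR=(145,138),BL=(80,328),FR=(521,150),FL=(512,342)).items(): print("side",n,atz("side",S(*p),.178).round(4))
# fit: flange back corners (x .1725, +-w), front corners (xf,+-w), pan edges, handle top-back edge
obs=[("top",T(288,76),"BL"),("top",T(505,115),"BR"),("side",S(145,138),"BR"),("side",S(80,328),"BL"),
("top",T(224,380),"FL"),("top",T(447,430),"FR"),("side",S(521,150),"FR"),("side",S(512,342),"FL")]
def f(p):
    x,y,a,w,xf=p;r=[]
    R=np.array([[np.cos(a),-np.sin(a)],[np.sin(a),np.cos(a)]])
    P=dict(BL=(.172,w),BR=(.172,-w),FL=(xf,w),FR=(xf,-w))
    for c,px,n in obs: r+=list(proj(c,np.r_[R@P[n]+[x,y],.178])-px)
    return r
s=least_squares(f,[.6,.04,-.15,.1,-.11],loss="soft_l1");print(s.x.round(4),np.round(f(s.x),1))
x,y,a=s.x[:3];R=np.array([[np.cos(a),-np.sin(a)],[np.sin(a),np.cos(a)]])
for c in("top","side"):
    im=cv2.imread(f"pics/{c}0.png");o,sh,k=((120,70),(200,265),3) if c=="top" else ((140,140),(150,170),4)
    im=cv2.resize(im[o[1]:o[1]+sh[0],o[0]:o[0]+sh[1]],None,fx=k,fy=k,interpolation=cv2.INTER_CUBIC)
    dr=lambda pts,col:cv2.polylines(im,[np.int32([(proj(c,np.r_[R@q[:2]+[x,y],q[2]])-o)*k+(k-1)/2 for q in pts])],True,col,1)
    th=np.linspace(0,6.28,60)
    dr([(-.038+.05*np.cos(t),.05*np.sin(t),.078) for t in th],(0,0,255))
    for z in(.173,.201): dr([(-.105,.028,z),(-.091,.028,z),(-.091,-.028,z),(-.105,-.028,z)],(0,255,0))
    dr([(-.1735,.105,0),(.1735,.105,0),(.1735,-.105,0),(-.1735,-.105,0)],(255,0,0))
    cv2.imwrite(f"pics/fit_{c}.png",im)
a=cv2.imread("pics/fit_top.png");b=cv2.imread("pics/fit_side.png")
cv2.imwrite("pics/fit.png",np.hstack([cv2.copyMakeBorder(a[50:530,200:530],0,0,0,0,0),b[100:580,60:520]]))
# bottle
im=cv2.imread("pics/top0.png");cv2.imwrite("pics/bot.png",cv2.resize(im[185:225,305:350],None,fx=12,fy=12,interpolation=cv2.INTER_CUBIC))
```

```text
tip 0.014
top BL [0.7672 0.1326 0.178 ]
top BR [ 0.7488 -0.0636  0.178 ]
top FL [0.4862 0.1549 0.178 ]
top FR [ 0.4618 -0.0364  0.178 ]
side BR [ 0.746 -0.063  0.178]
side BL [0.7662 0.1431 0.178 ]
side FR [ 0.4712 -0.0392  0.178 ]
side FL [0.4868 0.1646 0.178 ]
[ 0.5863  0.0512 -0.0947  0.099  -0.1101] [-0.3  0.1  0.   0.2 -0.7 -0.1  0.2 -2.5 -2.  -0.1  0.4 -2.1  1.4  0.4
  0.2 -1.2]
```

View pics/fit.png

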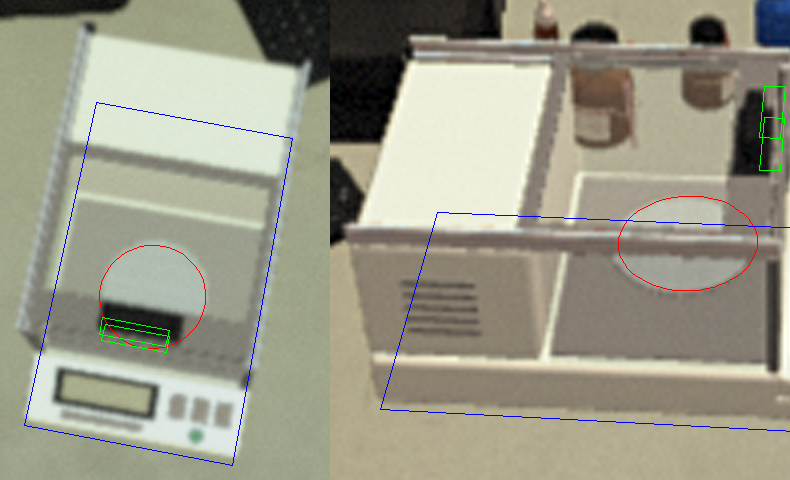

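View pics/bot.png

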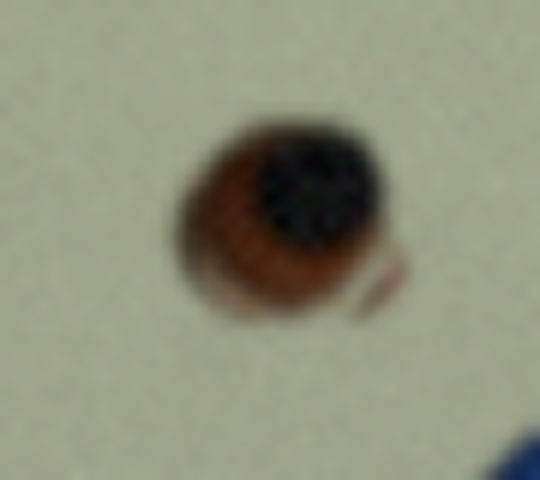

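The crop confirms the choice: a small amber bottle with a black cap at about (331,200) and its pipette at (337,208). The balance fit is off by 1–2 px on the pan and by more on the handle, so I refine with thresholded pixels.

Run:
```python
from h import *
ims=[]
a=-.095;R=np.array([[np.cos(a),-np.sin(a)],[np.sin(a),np.cos(a)]]);x,y=.588,.0495
for c,(u0,v0,w,h),k in(("top",(213,160,48,44),8),("side",(248,180,40,44),8)):
    im=cv2.imread(f"pics/{c}0.png")
    g=im.max(2)[v0:v0+h,u0:u0+w];print(c);print("\n".join("".join("%4d"%q for q in r[::2]) for r in g[::3]))
    im=cv2.resize(im[v0:v0+h,u0:u0+w],None,fx=k,fy=k,interpolation=cv2.INTER_NEAREST)
    dr=lambda pts,col:cv2.polylines(im,[np.int32([(proj(c,np.r_[R@q[:2]+[x,y],q[2]])-(u0,v0))*k+(k-1)/2 for q in pts])],True,col,1)
    for z in(.173,.201): dr([(-.105,.028,z),(-.091,.028,z),(-.091,-.028,z),(-.105,-.028,z)],(0,255,0))
    dr([(-.108,.095,.168),(.05,.095,.168),(.05,-.095,.168),(-.108,-.095,.168)],(255,0,0))
    dr([(-.038+.05*np.cos(t),.05*np.sin(t),.078) for t in np.linspace(0,6.28,60)],(0,0,255))
    ims.append(im)
cv2.imwrite("pics/z.png",np.hstack(ims))
```

```text
top
 156 156 156 156 154 155 157 158 159 156 159 159 157 159 156 159 157 159 159 162 167 179 188 203
 157 158 158 157 159 158 158 158 159 158 160 158 157 157 160 157 162 157 160 159 160 157 157 160
 157 159 157 162 156 157 157 158 158 162 164 168 168 172 172 161 159 159 159 157 158 161 160 157
 156 156 158 156 157 155 158 164 176 185 189 189 190 191 191 193 186 178 164 158 157 157 159 159
 158 157 159 159 159 160 176 187 189 188 187 187 186 187 186 187 189 188 188 176 159 162 159 160
 158 161 157 156 160 181 188 191 190 190 188 190 191 194 189 191 192 190 185 184 178 160 161 158
 160 157 158 156 170 192 189 193 187 187 193 189 190 191 191 187 188 192 191 190 190 173 158 158
 157 157 158 160 181 187 187 189 190 192 189 190 192 190 191 189 187 189 190 191 189 182 159 161
 149 149 154 158 183 187 189 189 186 189 190 188 187 189 192 190 191 190 187 189 190 179 158 157
 126 126 126 119  82  90 116 131 159 168 172 184 187 187 186 188 189 187 190 188 190 176 156 160
 128 125 128 112  35  27  26  26  25  28  27  48  60  78 108 131 143 168 175 180 183 162 156 159
 126 127 127  77  29  22  24 
[... 878 characters left out ...]
  28  15 134 133 161 180 175 177 179 180 176 176 174
 179 177 177 183  58  14  17  18  35 131 133 159 174 177 178 180 175 178 178 180
 180 180 177 183  53  20  11  20  35 158 136 153 177 180 176 176 177 174 177 175
 177 180 180 144  27  27  24  22  40 126 133 167 175 176 176 175 175 176 177 177
 182 188 192 135 140 138 137 137 138 146 130 237 224 191 174 171 174 176 174 177
 166 166 169 148 136 137 134 135 137 119 141 242 240 218 189 233 241 226 192 175
 199 195 186 148 137 137 134 136 137 126 161 242 239 204 129 144 128 234 240 239
 196 196 198 132 135 134 135 133 137 144 157 240 241 173 144 168 175 246 240 240
 158 160 168 128 134 129 134 135 134 146 171 241 241 193 236 137 133 243 162 149
```

View pics/z.png

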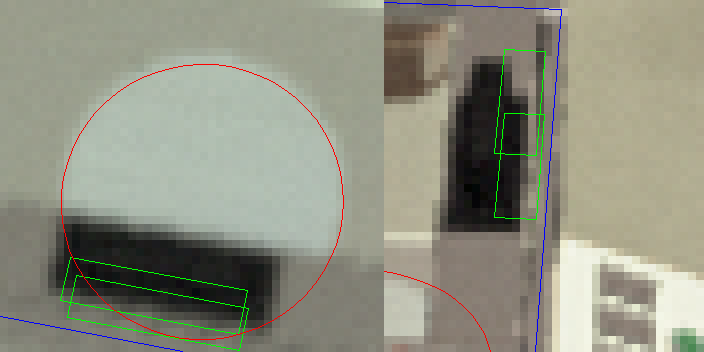

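```bash
cat >> h.py <<'E'
from scipy.spatial.transform import Rotation as Ro
def go(xyz,ydeg,extra=()):
    """print row for target TCP xyz, tool down, tool-y at world angle ydeg"""
    s=bot.sense();R=Ro.from_euler("xyz",s["tool_rot"])
    th=np.radians(ydeg);yv=np.array([np.cos(th),np.sin(th),0]);z=np.array([0,0,-1.]);x=np.cross(yv,z)
    T=Ro.from_matrix(np.c_[x,yv,z])
    for p in [xyz,*extra]:
        print(np.r_[R.inv().apply(np.array(p)-s["ee_pos"])/.5,(R.inv()*T).as_rotvec()/np.radians(120)].round(4).tolist())
E
python3 - <<'E'
from h import *
print(Ro.from_euler("xyz",bot.sense()["tool_rot"]).as_matrix().round(3).tolist())
go([.502,.057,.30],-5.4,[[.211,.588,.30],[.40,.30,.30]])
cap=(305+(320-5.5)/12,185+(185-5.5)/12);print("cap top",atz("top",cap,.077))
print("cap side",atz("side",(140+(437-1.5)/4,140+(121-1.5)/4),.077))
for z in(0,.02):print("base",atz("top",(305+(278)/12,185+232/12),z))
for n,z in(("blue",.1),("big",.11)):
    p=dict(blue=(120+712/3,70+465/3),big=(120+601/3,70+290/3))[n];print(n,atz("top",p,z))
# two-ray triangulation for blue cap & big cap
def tri(a,b):
    c1,d1=ray("top",a);c2,d2=ray("side",b);A=np.c_[d1,-d2];k=np.linalg.lstsq(A,c2-c1,rcond=None)[0];return (c1+d1*k[0]).round(3),(c2+d2*k[1]).round(3)
print("blue",tri((120+712/3,70+465/3),(140+512/4,140+72/4)));print("big",tri((120+601/3,70+290/3),(140+325/4,140+132/4)))
print("small",tri(cap,(140+438/4,140+123/4)))
E
```

```text
[[-0.941, 0.337, 0.0], [0.337, 0.941, 0.0], [-0.0, 0.0, -1.0]]
[-0.9068, -0.8043, -0.1626, 0.0, -0.0, 0.6309]
[-0.0009, -0.0006, -0.1625, 0.0, -0.0, 0.6309]
[-0.551, -0.4155, -0.1625, 0.0, -0.0, 0.6309]
cap top [ 0.53175137 -0.21242835  0.077     ]
cap side [ 0.53103349 -0.21572709  0.077     ]
base [ 0.5337279  -0.22020755  0.        ]
base [ 0.52975881 -0.21615151  0.02      ]
blue [ 0.46473616 -0.28133866  0.1       ]
big [ 0.61572782 -0.17070193  0.11      ]
blue (array([ 0.469, -0.289,  0.074]), array([ 0.464, -0.288,  0.074]))
big (array([ 0.62 , -0.173,  0.098]), array([ 0.62 , -0.173,  0.098]))
small (array([ 0.532, -0.212,  0.077]), array([ 0.529, -0.212,  0.076]))
```

jog_arm:
  motion: [0,0,-0.1625,0,0,0.05,-1,0,0,-0.1625,0,0,0.1,-1,-0.9068,-0.8043,-0.1625,0,0,0.631,-1,-0.9068,-0.8043,-0.1625,0,0,0.631,-1,-0.9068,-0.8043,-0.1625,0,0,0.631,-1,-0.9068,-0.8043,-0.1625,0,0,0.631,-1,-0.9068,-0.8043,-0.1625,0,0,0.631,-1,-0.9068,-0.8043,-0.1625,0,0,0.631,-1,-0.9068,-0.8043,-0.1625,0,0,0.631,-1,-0.9068,-0.8043,-0.1625,0,0,0.631,-1,-0.9068,-0.8043,-0.1625,0,0,0.631,-1,-0.9068,-0.8043,-0.1625,0,0,0.631,-1]

```text
time: 1.9
ee_pos: [0.4115, 0.2214, 0.3003]
tool_rot: [3.141, -0.001, 1.472]
force: [1.0, 0.3, 0.1]
gripper_width: 0.0881
gripper_force: 0.0
```

Run:
```python
from h import *
go([.502,.057,.30],-5.4,[[.502,.057,.193]])
```

```text
[-0.3094, 0.2125, 0.0006, 0.0003, -0.0003, -0.0022]
[-0.3095, 0.2124, 0.2146, 0.0003, -0.0003, -0.0022]
```

jog_arm:
  motion: [-0.3094,0.2125,0,0,0,-0.002,-1,-0.3094,0.2125,0,0,0,-0.002,-1,-0.3094,0.2125,0,0,0,-0.002,-1,-0.3094,0.2125,0,0,0,-0.002,-1,-0.3094,0.2125,0,0,0,-0.002,-1,-0.3094,0.2125,0,0,0,-0.002,-1,-0.3094,0.2125,0,0,0,-0.002,-1,-0.3094,0.2125,0,0,0,-0.002,-1,-0.3094,0.2125,0.1,0,0,-0.002,-1,-0.3094,0.2125,0.1,0,0,-0.002,-1]

```text
time: 2.73
ee_pos: [0.499, 0.0611, 0.2468]
tool_rot: [-3.135, 0.0, 1.484]
force: [-0.8, 0.4, -0.5]
gripper_width: 0.0881
gripper_force: 0.0
```

Run:
```python
from h import *
go([.502,.057,.194],-5.4)
im=bot.capture("side")[150:270,190:320]
cv2.imwrite("pics/s2.png",cv2.resize(im,None,fx=5,fy=5,interpolation=cv2.INTER_CUBIC))
```

```text
[-0.0076, 0.0073, 0.1056, -0.003, 0.0002, 0.0037]
```

View pics/s2.png

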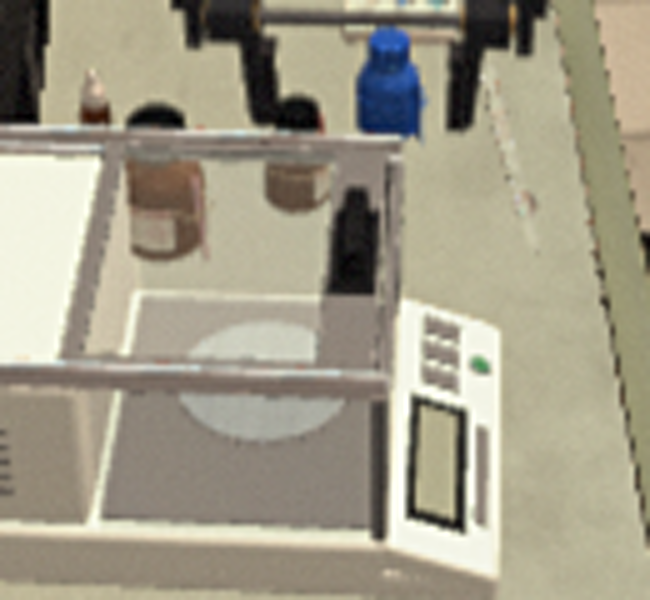

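The fingers, with tips near crop (265,115) and (462,125), straddle the line of the handle at crop (357,240). I descend and grip.

jog_arm:
  motion: [-0.0076,0.0073,0.05,-0.003,0,0.004,-1,-0.0076,0.0073,0.1,-0.003,0,0.004,-1,-0.0076,0.0073,0.105,-0.003,0,0.004,-1,-0.0076,0.0073,0.105,-0.003,0,0.004,-1,-0.0076,0.0073,0.105,-0.003,0,0.004,1,-0.0076,0.0073,0.105,-0.003,0,0.004,1,-0.0076,0.0073,0.105,-0.003,0,0.004,1,-0.0076,0.0073,0.105,-0.003,0,0.004,1,-0.0076,0.0073,0.105,-0.003,0,0.004,1,-0.0076,0.0073,0.105,-0.003,0,0.004,1,-0.0076,0.0073,0.105,-0.003,0,0.004,1,-0.0076,0.0073,0.105,-0.003,0,0.004,1]
  grip_force: 15

```text
time: 3.78
ee_pos: [0.5054, 0.0549, 0.1975]
tool_rot: [3.135, -0.0, 1.472]
force: [0.7, 0.1, 0.1]
gripper_width: 0.0368
gripper_force: 0.0
```

Run:
```python
from h import *
s=bot.sense();print(s["ee_pos"],s["gripper_width"],s["force"])
p=s["ee_pos"];b=np.array([.9955,-.0945,0])
go(p+b*.145,-5.4,[p+b*.10])
```

```text
[0.50538906 0.05491172 0.19749856] 0.03682366969786896 [0.68273514 0.08147064 0.07407116]
[0.0012, 0.29, 0.0018, 0.003, -0.0, -0.0022]
[0.0008, 0.2, 0.0013, 0.003, -0.0, -0.0022]
```

jog_arm:
  motion: [0,0,0.004,0,0,0,1,0,0,0.004,0,0,0,1,0,0,0.004,0,0,0,1,0,0,0.004,0,0,0,1,0,0,0.004,0,0,0,1,0,0,0.004,0,0,0,1,0,0,0.004,0,0,0,1]

```text
time: 4.37
ee_pos: [0.5054, 0.0549, 0.1955]
tool_rot: [3.135, -0.0, 1.472]
force: [-0.2, 0.4, -0.7]
gripper_width: 0.0003
gripper_force: 0.0
```

Run:
```python
from h import *
for _ in range(3):
    s=bot.sense();print(s["ee_pos"],s["tool_rot"],s["gripper_width"],s["gripper_force"],s["force"])
    bot.capture("top")
```

```text
[0.50543022 0.05494318 0.19547001] [ 3.13525066e+00 -1.21870682e-04  1.47205391e+00] 0.00033831301957416057 0.0 [-0.19158059  0.41243205 -0.68850291]
[0.50542354 0.05493206 0.19545054] [ 3.13532323e+00 -1.04942199e-04  1.47202847e+00] 0.0003363410303272036 0.0 [0.14479645 0.56769364 0.1843842 ]
[0.50545197 0.05495445 0.19547746] [ 3.13522347e+00 -1.27904481e-04  1.47208403e+00] 0.0004698986445869545 0.0 [ 0.26719443 -0.05987376 -0.11873605]
```

Run:
```python
from h import *
a=bot.capture("side")[150:270,190:320];b=bot.capture("top")[100:230,180:290]
p=bot.sense()["ee_pos"];print(proj("side",p-[0,0,.014]),proj("top",p-[0,0,.014]))
a=cv2.resize(a,(390,360),interpolation=cv2.INTER_CUBIC);b=cv2.resize(b,(330,390),interpolation=cv2.INTER_CUBIC)
cv2.imwrite("pics/c3.png",np.hstack([cv2.copyMakeBorder(a,0,30,0,0,0),b]))
```

```text
[259.04626552 197.04755324] [234.28238774 192.39796277]
```

View pics/c3.png

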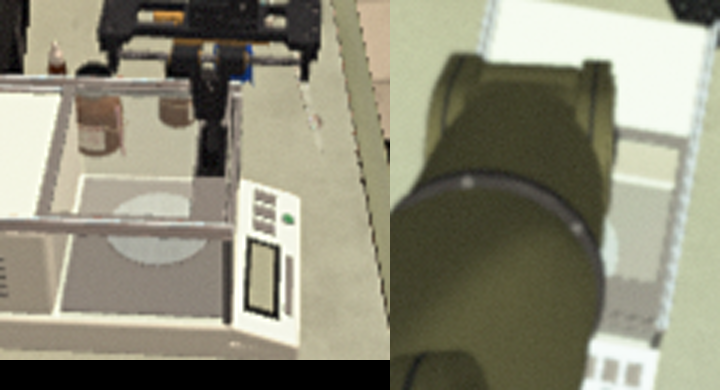

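Run:
```python
from h import *
def tri(a,b):
    c1,d1=ray("top",a);c2,d2=ray("side",b);A=np.c_[d1,-d2];k=np.linalg.lstsq(A,c2-c1,rcond=None)[0];return (c1+d1*k[0]).round(4),(c2+d2*k[1]).round(4)
t=lambda u,v:(213+(u-3.5)/8,160+(v-3.5)/8);s=lambda u,v:(248+(u-384-3.5)/8,180+(v-3.5)/8)
print("ctr",tri(t(165,271),s(487,150)))
print("near back",tri(t(62,214),s(440,232)),"near front",tri(t(50,290),s(520,232)))
print("far back",tri(t(280,258),s(470,62)),"far front",tri(t(270,325),s(525,97)))
for z in(.173,.201):
  for n,q in(("nb",(62,214)),("nf",(50,290)),("fb",(280,258)),("ff",(270,325))):print(z,n,atz("top",t(*q),z).round(4),end=" ")
  print()
  for n,q in(("nb",(440,232)),("nf",(520,232)),("fb",(472,62)),("ff",(525,97))):print(z,n,atz("side",s(*q),z).round(4),end=" ")
  print()
im=cv2.imread("pics/top0.png")[160:204,213:261];i2=cv2.imread("pics/side0.png")[180:224,248:288]
cv2.imwrite("pics/z2.png",np.hstack([cv2.resize(np.clip(i.astype(float)*3,0,255).astype(np.uint8),None,fx=8,fy=8,interpolation=cv2.INTER_NEAREST) for i in(im,i2)]))
```

```text
ctr (array([0.5029, 0.0576, 0.1794]), array([0.5017, 0.0578, 0.1792]))
near back (array([0.5195, 0.0928, 0.1732]), array([0.5186, 0.0929, 0.173 ])) near front (array([0.4943, 0.0937, 0.1738]), array([0.4918, 0.0942, 0.1734]))
far back (array([0.5084, 0.0214, 0.1897]), array([0.5064, 0.0218, 0.1893])) far front (array([0.4896, 0.0228, 0.1748]), array([0.4873, 0.0232, 0.1744]))
0.173 nb [0.5196 0.0928 0.173 ] 0.173 nf [0.4945 0.0938 0.173 ] 0.173 fb [0.512  0.0218 0.173 ] 0.173 ff [0.49   0.0228 0.173 ] 
0.173 nb [0.5186 0.0929 0.173 ] 0.173 nf [0.4918 0.0938 0.173 ] 0.173 fb [0.5052 0.0011 0.173 ] 0.173 ff [0.4872 0.0215 0.173 ] 
0.201 nb [0.5134 0.09   0.201 ] 0.201 nf [0.4891 0.091  0.201 ] 0.201 fb [0.506  0.0212 0.201 ] 0.201 ff [0.4847 0.0222 0.201 ] 
0.201 nb [0.5192 0.1254 0.201 ] 0.201 nf [0.4933 0.1262 0.201 ] 0.201 fb [0.5062 0.0367 0.201 ] 0.201 ff [0.4888 0.0564 0.201 ]
```

View pics/z2.png

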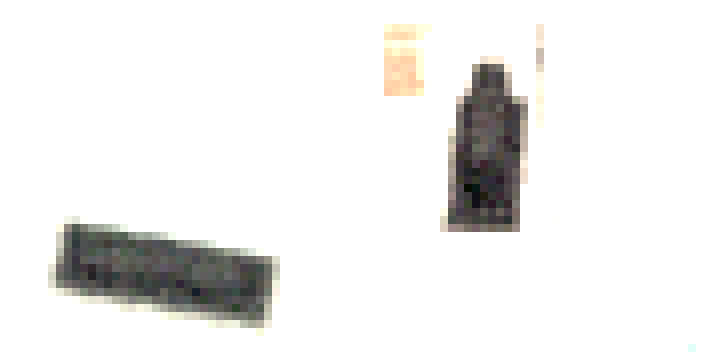

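Run:
```python
from h import *
a=cv2.imread("pics/side0.png").max(2).astype(int);b=bot.capture("side").max(2).astype(int)
print("cols 246..274, rows 176..212: before | now")
for v in range(170,213,2): print(v,"".join("%4d"%q for q in a[v,248:272:2])," | ","".join("%4d"%q for q in b[v,248:272:2]))
```

```text
cols 246..274, rows 176..212: before | now
170   18  17  72 176 173 174 181  82 100  87  87  91  |    27  28  31  24  66  93  75  66  23  29  27  27
172   18  19  15 175 176 175 180  71  80  83  87  89  |    29  31  32  26  34 132 147  46  29  28  26  29
174    1   8   0 144 178 176 180  70  84  83  82  85  |    13  23  16  29  20  54  48  34  32  26  28  25
176  104  98 100 148 184 183 186 121  78  94  93  85  |   110 107 111  30  27  45  44  44  29  53  99  93
178  125 133 132 135 136 138 149 150 153 149 136 147  |   133 139 145  32  25  24  33  28  23 105 150 154
180  115 128 120 112 116 134 133 132 130 129 134 166  |   119 138 133  29  28  22  52  25  24 116 144 175
182  122 114 116 125 144 132 138 132 133 133 142 163  |   128 121 130  56  27  25  24  24  22 146 152 176
184   94  92 109 150 149 138 135 134 135 135 102 151  |    97  97 120  58  33  22  21  24  25 143 112 158
186   96  97 107 160 142 135 134 137 136 137 112 151  |   106 104 118 104  29  28  28  24  34 148 122 161
188   89  87 101 162 137 120  27  40 132 133 140 143  |    99  94 112 107  18  19  23  25  43 145 151 1
[... 574 characters left out ...]
149 136 160  |   190 189 187 192  62  18  23  27  31 159 139 168
202  178 175 177 180  54  17  19  14  32 121 136 161  |   190 186 186 192  52  13  11  19  29 125 145 171
204  180 180 177 183  53  20  11  20  35 158 136 153  |   189 190 190 195  55  16  23  19  47 169 143 163
206  178 180 183 142  30  23  31  35  41 137 135 155  |   190 192 192 151  38  29  20  30  44 150 142 167
208  180 179 180 126  52  40  41  38  51 128 131 171  |   192 192 194 138  54  42  43  42  57 135 142 184
210  182 188 192 135 140 138 137 137 138 146 130 237  |   193 203 204 145 147 145 146 149 150 157 139 245
212  166 167 166 140 134 135 135 134 134 109 130 240  |   177 176 178 146 144 147 146 145 145 116 139 248
```

Run:
```python
from h import *
for y in(.046,.055,.064):
    print(y,[(z,proj("side",[.505,y,z]).round(1).tolist()) for z in(.1815,.19,.20,.21)])
print(bot.sense()["ee_pos"],bot.sense()["joint_pos"].round(4))
for k in dir(bot):
    if k[0]!="_":print(k,end=" ")
b=bot.capture("top").max(2)
```

```text
0.046 [(0.1815, [259.1, 195.0]), (0.19, [259.1, 192.6]), (0.2, [259.1, 189.7]), (0.21, [259.1, 186.8])]
0.055 [(0.1815, [259.2, 197.0]), (0.19, [259.2, 194.6]), (0.2, [259.2, 191.8]), (0.21, [259.2, 188.9])]
0.064 [(0.1815, [259.3, 199.1]), (0.19, [259.3, 196.7]), (0.2, [259.3, 193.9]), (0.21, [259.3, 191.0])]
[0.50540856 0.05492927 0.19544521] [-0.301   0.5754  0.1598  1.9564 -0.148   0.6148 -0.1446]
PlanningError camera_model capture outline_of sense sign_off tip_extent
```

jog_arm:
  motion: [0,0,-0.08,0,0,0,1,0,0,-0.08,0,0,0,1,0.09,0,-0.08,0,0,0,1,0.09,0,-0.08,0,0,0,1,0.09,0,-0.08,0,0,0,1,0.09,0,-0.05,0,0,0,1,0.09,0,-0.04,0,0,0,1,0.09,0,-0.03,0,0,0,1,0.09,0,-0.03,0,0,0,1]

```text
time: 5.47
ee_pos: [0.509, 0.0987, 0.2095]
tool_rot: [3.137, 0.001, 1.471]
force: [-0.4, 0.5, 0.7]
gripper_width: 0.0006
gripper_force: 0.0
```

Run:
```python
from h import *
s=bot.sense();print(s["ee_pos"],s["force"])
b=bot.capture("side").max(2).astype(int)
for v in range(170,214,2): print(v,"".join("%4d"%q for q in b[v,246:274:2]))
print([(z,proj("side",np.r_[s["ee_pos"][:2],z]).round(1).tolist()) for z in (.196,.224)])
```

```text
[0.50899598 0.09869256 0.20952962] [-0.36099987  0.46270334  0.71580576]
170   81  84  87  96  94 129 183 176  79  77  82  86  85  86
172   62  48  46  49  48 116 191 196  57  51  51  51  52 105
174   51  41  42  44  55 109 120 138  54  44  50  49  64 107
176   35  27  25  30  29  77 100  89  28  27  27  26  43  74
178   34  26  24  28  29  77 122 145  23  23  29  25  36 182
180   67  69  67  28  26  53  52  52  28  29  32  48  59 197
182  125 129 126  56  24  39  49  49  29  16 138 136 159 192
184  112  99 102  53  23  26  26  25  28  24 144 113 161 188
186  100 108 109  70  29  25  36  28  23  30 147 125 163 189
188   96  98  95  79  27  26  33  24  18  38 146 150 153 190
190   97  95  93  99  22  32  31  21  26  41 173 156 151 188
192  155 127 145 180  33  25  30  27  25  32 150 145 172 190
194  193 191 191 194  51  14  25  21  25  22 155 141 142 192
196  193 190 187 192 183  58  22  31  31  26 146 140 170 189
198  192 189 189 190 198  72  26  42  34  30 141 144 172 188
200  190 190 190 187 194  59  18  26  20  35 163 144 171 190
202  192 191 191 192 195  57  15  20  24  34 132 144 171 190
204  192 192 192 193 195  48  15  15  12  42 170 143 166 188
206  191 190 192 191 150  41  24  26  30  42 146 145 165 189
208  195 192 190 193 135  55  40  42  43  53 133 141 186 186
210  191 195 203 202 147 149 150 150 148 149 154 141 246 235
212  174 177 177 178 149 145 145 145 144 143 117 140 249 248
[(0.196, [258.2, 203.3]), (0.224, [258.2, 195.1])]
```

jog_arm:
  motion: [-0.09,-0.01,0,0,0,0,1,-0.09,-0.01,0,0,0,0,1,-0.09,-0.01,0.02,0,0,0,1,-0.09,-0.01,0.03,0,0,0,1,-0.09,-0.01,0.034,0,0,0,1,-0.09,-0.01,0.037,0,0,0,1,-0.09,-0.01,0.039,0,0,0,1,-0.09,-0.01,0.041,0,0,0,1,-0.09,-0.01,0.041,0,0,0,1]

```text
time: 6.27
ee_pos: [0.5005, 0.0557, 0.1899]
tool_rot: [3.135, -0.0, 1.473]
force: [0.2, -0.4, 0.8]
gripper_width: 0.0002
gripper_force: 0.0
```

jog_arm:
  motion: [0,0,0.002,0,0,0,1,0,0,0.004,0,0,0,1,0,0,0.004,0,0,0,1]

```text
time: 6.52
ee_pos: [0.5005, 0.0555, 0.1878]
tool_rot: [3.135, -0.0, 1.472]
force: [-0.3, 0.3, -0.3]
gripper_width: 0.0006
gripper_force: 0.0
```

jog_arm:
  motion: [0,0,0.002,0,0,0,1,0,0,0.004,0,0,0,1,0,0,0.004,0,0,0,1]

```text
time: 6.77
ee_pos: [0.5004, 0.0554, 0.1858]
tool_rot: [3.136, -0.0, 1.472]
force: [-0.3, 0.9, -0.2]
gripper_width: 0.0005
gripper_force: 0.0
```

jog_arm:
  motion: [0,0,0.002,0,0,0,1,0,0,0.004,0,0,0,1,0,0,0.004,0,0,0,1]

```text
time: 7.02
ee_pos: [0.5004, 0.0554, 0.1837]
tool_rot: [3.136, -0.0, 1.472]
force: [-0.3, 0.6, -0.1]
gripper_width: 0.0006
gripper_force: 0.0
```

jog_arm:
  motion: [0,0,0.002,0,0,0,1,0,0,0.004,0,0,0,1,0,0,0.004,0,0,0,1]

```text
time: 7.27
ee_pos: [0.5004, 0.0554, 0.1817]
tool_rot: [3.136, -0.0, 1.472]
force: [0.2, 0.3, 0.5]
gripper_width: 0.0004
gripper_force: 0.0
```

Run:
```python
from h import *
s=bot.sense();print(s["ee_pos"],s["force"])
b=bot.capture("side").max(2).astype(int)
for v in range(176,212,1): print(v,"".join("%4d"%q for q in b[v,248:270:1]))
```

```text
[0.50041882 0.0554183  0.18174967] [0.21156433 0.29927468 0.494323  ]
176  107  43  26  20  27  26  25  30  27  30  75  85 131 122  89  76  55  29  32  20  32  28
177  143  66  20  21  23  24  21  21  29  30  32  57  83  83  59  60  43  30  24  30  19  29
178  136  84  61  62  55  53  59  24  21  23  33  46  57  59  66  56  34  29  28  28  23  22
179  143 136 158 159 136 133 134  56  19  23  30  54  56  52  65  57  41  29  21  25  46  75
180  118 127 141 142 134 127 128  56  23  28  23  49  56  63  55  48  47  29  25  20  75 143
181  124 123 123 125 123 126 127  62  20  25  34  27  32  43  32  34  28  23  24  33 115 206
182  127 115 121 126 132 136 134  73  29  24  21  23  28  46  32  20  18  28  20  34 104 165
183  108 102 102 104 108 117 137  94  37  23  24  26  27  44  50  27  20  29  21  36  99 142
184   98 101  97  99 114 151 163 109  42  20  27  24  23  36  56  31  28  28  20  34 115 145
185  117 122 123 125 130 167 172 109  40  26  29  27  25  29  57  33  24  17  21  42 124 142
186  103 107 104 104 118 166 172 136  52  20  29  24  22  29  33  21  20  28  25  47 129 142
187   9
[... 1617 characters left out ...]
5  21   9  13  16  20  26  42 120 172 160 144 124
205  192 191 189 190 196 195 162 111  47  31  14  17  21  17  26  27  43 137 174 162 142 115
206  188 189 190 192 193 193 154  95  38  29  29  31  21  25  30  24  46 137 145 161 144 107
207  189 189 193 190 192 195 153  75  27  26  21  33  26  25  29  21  46 137 134 159 142 103
208  191 191 192 191 193 200 136  82  52  57  46  40  40  40  43  40  56 147 134 150 142 108
209  220 223 224 223 225 225 168 133 134 133 133 133 134 138 133 131 134 164 144 143 137 115
210  193 193 201 203 202 202 146 144 145 149 149 146 144 149 145 148 150 165 155 143 143 143
211  176 175 180 180 181 180 137 139 147 145 145 146 144 145 146 144 145 143 122 141 141 164
```

jog_arm:
  motion: [0,0.006,0,0,0,0,-0.2,0,0.006,0,0,0,0,-0.2,0,0.006,0,0,0,0,-0.2,0,0.006,0,0,0,0,-0.2,0,0.006,0,0,0,0,-0.2,0,0.006,0,0,0,0,-0.2,0,0.006,0,0,0,0,-0.2,0,0.006,0.004,0,0,0,-0.2,0,0.006,0.008,0,0,0,-0.2,0,0.006,0.012,0,0,0,-0.2,0,0.006,0.012,0,0,0,-0.2]

```text
time: 8.23
ee_pos: [0.5032, 0.0551, 0.1755]
tool_rot: [3.136, 0.0, 1.472]
force: [0.6, 0.0, 0.3]
gripper_width: 0.0529
gripper_force: 0.0
```

jog_arm:
  motion: [0,0,0.004,0,0,0,-0.2,0,0,0.008,0,0,0,-0.2,0,0,0.008,0,0,0,-0.2]

```text
time: 8.48
ee_pos: [0.5033, 0.0551, 0.1715]
tool_rot: [3.136, 0.0, 1.472]
force: [0.5, -0.2, -0.1]
gripper_width: 0.0529
gripper_force: 0.0
```

jog_arm:
  motion: [0,0,0.004,0,0,0,-0.2,0,0,0.008,0,0,0,-0.2,0,0,0.008,0,0,0,-0.2]

```text
time: 8.73
ee_pos: [0.5034, 0.0551, 0.1676]
tool_rot: [3.136, 0.0, 1.472]
force: [-0.4, 0.1, 0.1]
gripper_width: 0.0528
gripper_force: 0.0
```

jog_arm:
  motion: [0,0,0.006,0,0,0,1,0,0,0.006,0,0,0,1,0,0,0.006,0,0,0,1,0,0,0.006,0,0,0,1,0,0,0.006,0,0,0,1,0,0,0.006,0,0,0,1,0,0,0.006,0,0,0,1,0,0,0.006,0,0,0,1,0,0,0.006,0,0,0,1]
  grip_force: 12

```text
time: 9.48
ee_pos: [0.5036, 0.0551, 0.165]
tool_rot: [3.135, -0.0, 1.472]
force: [0.5, 0.0, 0.6]
gripper_width: 0.0143
gripper_force: 12.0
```

jog_arm:
  motion: [0,0.01,0,0,0,0,1,0,0.03,0,0,0,0,1,0,0.05,0,0,0,0,1,0,0.075,0,0,0,0,1,0,0.1,0,0,0,0,1,0,0.125,0,0,0,0,1,0,0.15,0,0,0,0,1,0,0.175,0,0,0,0,1,0,0.2,0,0,0,0,1,0,0.215,0,0,0,0,1,0,0.22,0,0,0,0,1,0,0.22,0,0,0,0,1]

```text
time: 10.48
ee_pos: [0.6138, 0.0459, 0.1651]
tool_rot: [3.135, -0.002, 1.473]
force: [1.6, 5.3, -4.8]
gripper_width: 0.0143
gripper_force: 12.0
```

jog_arm:
  motion: [0,0.008,0,0,0,0,1,0,0.016,0,0,0,0,1,0,0.024,0,0,0,0,1,0,0.032,0,0,0,0,1,0,0.032,0,0,0,0,1]

```text
time: 10.9
ee_pos: [0.6285, 0.0447, 0.1651]
tool_rot: [3.137, -0.002, 1.473]
force: [1.5, 6.0, -5.1]
gripper_width: 0.014
gripper_force: 12.0
```

jog_arm:
  motion: [0.003,0.006,0,0,0,0,1,0.004,0.012,0,0,0,0,1,0.004,0.016,0,0,0,0,1,0.004,0.02,0,0,0,0,1,0.004,0.02,0,0,0,0,1]

```text
time: 11.32
ee_pos: [0.6344, 0.0442, 0.165]
tool_rot: [-3.137, 0.0, 1.472]
force: [-10.4, 4.0, 3.0]
gripper_width: 0.0138
gripper_force: 12.0
```

jog_arm:
  motion: [0.0005,0.003,0,0,0,0,1,0.0005,0.006,0,0,0,0,1,0.0005,0.006,0,0,0,0,1]

```text
time: 11.57
ee_pos: [0.6343, 0.0442, 0.1649]
tool_rot: [-3.131, 0.001, 1.472]
force: [-16.8, 4.5, 8.1]
gripper_width: 0.0142
gripper_force: 12.0
```

jog_arm:
  motion: [0,-0.005,0,0,0,0,1,0,-0.005,0,0,0,0,-0.3,0,-0.005,0,0,0,0,-0.3,0,-0.005,0,0,0,0,-0.3,0,-0.005,0,0,0,0,-0.3,0,-0.005,0,0,0,0,-0.3,0,-0.005,-0.03,0,0,0,-0.3,0,-0.005,-0.1,0,0,0,-1,0,-0.005,-0.16,0,0,0,-1,0,-0.005,-0.16,0,0,0,-1,0,-0.005,-0.16,0,0,0,-1]

```text
time: 12.48
ee_pos: [0.6409, 0.0435, 0.248]
tool_rot: [3.13, -0.001, 1.471]
force: [-0.2, -0.1, 0.1]
gripper_width: 0.0787
gripper_force: 0.0
```

Run:
```python
from h import *
s=bot.sense();print(s["ee_pos"],s["force"],s["gripper_width"])
go([.5315,-.213,.245],-95)
im=bot.capture("side")
for l in("shield_door","door_handle"):
    for o in bot.outline_of(l,"side")[:2]:print(l,o["confidence"],o["position"],cv2.boundingRect(o["mask"].astype(np.uint8)))
```

```text
[0.64091497 0.04348293 0.24801654] [-0.23260723 -0.14312226  0.07665807] 0.07870316111025409
[-0.5321, -0.1669, 0.0038, 0.0041, -0.0046, 0.7442]
shield_door 0.78 [187.7, 200.7] (152, 177, 70, 46)
shield_door 0.29 [277.3, 321.4] (268, 313, 15, 17)
door_handle 0.75 [186.4, 200.2] (153, 177, 68, 45)
```

jog_arm:
  motion: [-0.5321,-0.1669,0.0038,0.004,-0.0046,0.744,-1,-0.5321,-0.1669,0.0038,0.004,-0.0046,0.744,-1,-0.5321,-0.1669,0.0038,0.004,-0.0046,0.744,-1,-0.5321,-0.1669,0.0038,0.004,-0.0046,0.744,-1,-0.5321,-0.1669,0.0038,0.004,-0.0046,0.744,-1,-0.5321,-0.1669,0.0038,0.004,-0.0046,0.744,-1,-0.5321,-0.1669,0.0038,0.004,-0.0046,0.744,-1,-0.5321,-0.1669,0.0038,0.004,-0.0046,0.744,-1,-0.5321,-0.1669,0.0038,0.004,-0.0046,0.744,-1,-0.5321,-0.1669,0.0038,0.004,-0.0046,0.744,-1,-0.5321,-0.1669,0.0038,0.004,-0.0046,0.744,-1,-0.5321,-0.1669,0.0038,0.004,-0.0046,0.744,-1]

```text
time: 13.63
ee_pos: [0.5291, -0.2123, 0.242]
tool_rot: [3.141, 0.007, -0.034]
force: [0.6, -0.5, 0.0]
gripper_width: 0.0881
gripper_force: 0.0
```

jog_arm:
  motion: [0,0,0,0,0,0,-1,0,0,0,0,0,0,-1]

```text
time: 13.8
ee_pos: [0.5294, -0.2123, 0.2423]
tool_rot: [3.141, 0.007, -0.024]
force: [0.1, -0.0, 0.5]
gripper_width: 0.0883
gripper_force: 0.0
```

Run:
```python
from h import *
s=bot.sense();print(s["ee_pos"],s["tool_rot"])
go([.5315,-.213,.245],-95,[[.5315,-.213,.047]])
```

```text
[ 0.52937163 -0.21229965  0.24226133] [ 3.1407968   0.00721505 -0.02438894]
[0.0042, 0.0013, -0.0055, 0.0005, 0.0034, 0.03]
[0.0071, 0.001, 0.3905, 0.0005, 0.0034, 0.03]
```

jog_arm:
  motion: [0.005,0.001,0.08,0.0005,0.0034,0.03,-1,0.005,0.001,0.16,0.0005,0.0034,0.03,-1,0.006,0.001,0.22,0.0005,0.0034,0.03,-1,0.0065,0.001,0.27,0.0005,0.0034,0.03,-1,0.007,0.001,0.31,0.0005,0.0034,0.03,-1,0.007,0.001,0.34,0.0005,0.0034,0.03,-1,0.007,0.001,0.34,0.0005,0.0034,0.03,-1]

```text
time: 14.38
ee_pos: [0.5304, -0.212, 0.0701]
tool_rot: [-3.139, 0.004, -0.088]
force: [-0.7, 0.7, 0.6]
gripper_width: 0.0882
gripper_force: 0.0
```

Run:
```python
from h import *
s=bot.sense();print(s["ee_pos"],s["tool_rot"],s["force"])
go([.5315,-.213,.047],-95)
im=bot.capture("side")[130:205,210:300]
cv2.imwrite("pics/g.png",cv2.resize(im,None,fx=8,fy=8,interpolation=cv2.INTER_CUBIC))
for z in(.077,.06,.045,0): print(z,(proj("side",[.5315,-.213,z])-(210,130))*8)
for dy in(.044,-.044):print([((proj("side",s["ee_pos"]+[0,dy,dz])-(210,130))*8).round() for dz in(-.014,.017)])
```

```text
[ 0.53040469 -0.21195256  0.07013927] [-3.13867978  0.00351423 -0.08772447] [-0.71694783  0.68452555  0.59814795]
[0.0025, 0.002, 0.0463, -0.0014, 0.0017, -0.0002]
0.077 [309.96660329 322.89311506]
0.06 [310.56844307 355.81280925]
0.045 [311.09269249 384.48911642]
0 [312.62838851 468.49496043]
[array([315., 429.]), array([314., 368.])]
[array([312., 303.]), array([311., 243.])]
```

View pics/g.png

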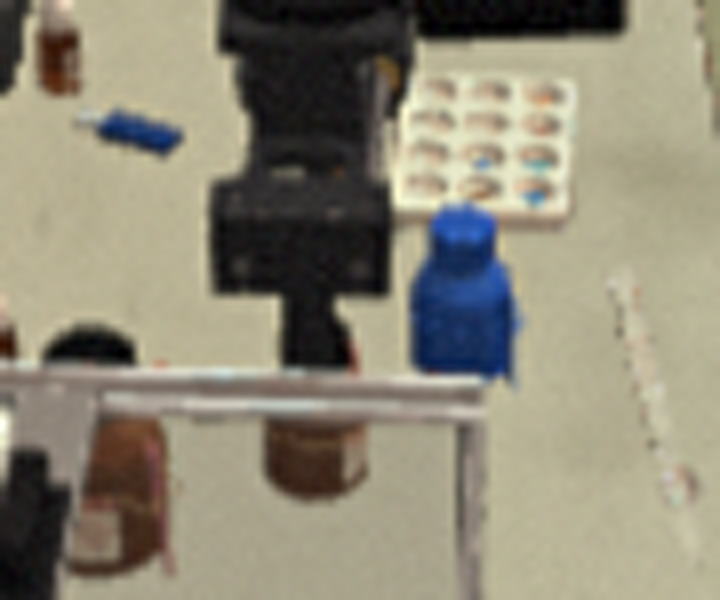

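The open gripper hangs over the small amber bottle. The near finger, ending at about crop (318,370), lines up with the bottle body at (316,450), and the blue and big bottles are clear. I descend and grip the cap.

jog_arm:
  motion: [0.002,0.002,0.02,-0.001,0.001,0,-1,0.002,0.002,0.04,-0.001,0.001,0,-1,0.002,0.002,0.046,-0.001,0.001,0,1,0.002,0.002,0.046,-0.001,0.001,0,1,0.002,0.002,0.046,-0.001,0.001,0,1,0.002,0.002,0.046,-0.001,0.001,0,1,0.002,0.002,0.046,-0.001,0.001,0,1,0.002,0.002,0.046,-0.001,0.001,0,1,0.002,0.002,0.046,-0.001,0.001,0,1,0.002,0.002,0.046,-0.001,0.001,0,1,0.002,0.002,0.046,-0.001,0.001,0,1,0.002,0.002,0.046,-0.001,0.001,0,1]
  grip_force: 12

```text
time: 15.43
ee_pos: [0.5336, -0.2143, 0.0504]
tool_rot: [3.14, -0.004, -0.091]
force: [0.3, 0.1, 0.2]
gripper_width: 0.0275
gripper_force: 12.0
```

jog_arm:
  motion: [0,0,0,0,0,0,1,0,0,0,0,0,0,1]

```text
time: 15.6
ee_pos: [0.5336, -0.2143, 0.0504]
tool_rot: [3.14, -0.004, -0.091]
force: [0.9, -0.0, 0.3]
gripper_width: 0.0271
gripper_force: 12.0
```

jog_arm:
  motion: [0,0,0,0,0,0,0,0,0,0,0,0,0,0,0,0,0.006,0,0,0,0,0,0,0.012,0,0,0,0,0,0,0.012,0,0,0,1,0,0,0.012,0,0,0,1,0,0,0.012,0,0,0,1,0,0,0.012,0,0,0,1,0,0,0.012,0,0,0,1,0,0,0.012,0,0,0,1]
  grip_force: 18

```text
time: 16.43
ee_pos: [0.5335, -0.2143, 0.0443]
tool_rot: [3.14, -0.004, -0.091]
force: [0.6, -1.1, -1.8]
gripper_width: 0.0272
gripper_force: 18.0
```

Run:
```python
from h import *
s=bot.sense();print(s["ee_pos"],s["tool_rot"],s["force"],s["gripper_width"],s["gripper_force"])
go([.5545,.053,.30],-95,[[.5545,.053,.30]])
p=s["ee_pos"];go([p[0],p[1],.29],-95.3)
```

```text
[ 0.53351278 -0.21433115  0.04431035] [ 3.13978086 -0.00425113 -0.09070868] [ 0.61968758 -1.11656299 -1.75187092] 0.027218445622993682 17.96227794562583
[-0.0045, -0.5353, -0.5124, 0.0009, -0.002, -0.0016]
[-0.0045, -0.5353, -0.5124, 0.0009, -0.002, -0.0016]
[0.0021, 0.0009, -0.4914, 0.0009, -0.002, 0.0009]
```

jog_arm:
  motion: [0,0,-0.02,0,0,0,1,0,0,-0.08,0,0,0,1,0,0,-0.15,0,0,0,1,0,0,-0.22,0,0,0,1,0,0,-0.29,0,0,0,1,0,0,-0.36,0,0,0,1,0,0,-0.43,0,0,0,1,0,0,-0.46,0,0,0,1,0,0,-0.46,0,0,0,1]

```text
time: 17.18
ee_pos: [0.5343, -0.2155, 0.2791]
tool_rot: [3.137, -0.013, -0.091]
force: [-0.0, -0.1, -1.6]
gripper_width: 0.0274
gripper_force: 18.0
```

Run:
```python
from h import *
s=bot.sense();print(s["ee_pos"],s["tool_rot"],s["force"],s["gripper_width"],s["gripper_force"])
go([.5545,.053,.27],-95)
```

```text
[ 0.53430189 -0.21548788  0.27910558] [ 3.13727667 -0.01256668 -0.09126551] [-0.03573645 -0.12924864 -1.61222382] 0.027400901350879775 17.961634665552992
[-0.0089, -0.5385, 0.0158, 0.0021, -0.006, -0.0019]
```

Bottle lifted: the vertical force reads -1.6 N with the grip holding. Next I traverse with a ramp.

jog_arm:
  motion: [-0.001,-0.03,0.002,0.002,-0.006,-0.002,1,-0.002,-0.08,0.004,0.002,-0.006,-0.002,1,-0.003,-0.14,0.006,0.002,-0.006,-0.002,1,-0.004,-0.2,0.008,0.002,-0.006,-0.002,1,-0.005,-0.26,0.01,0.002,-0.006,-0.002,1,-0.006,-0.32,0.012,0.002,-0.006,-0.002,1,-0.007,-0.38,0.013,0.002,-0.006,-0.002,1,-0.008,-0.44,0.014,0.002,-0.006,-0.002,1,-0.009,-0.49,0.015,0.002,-0.006,-0.002,1,-0.009,-0.52,0.015,0.002,-0.006,-0.002,1,-0.009,-0.538,0.015,0.002,-0.006,-0.002,1,-0.009,-0.538,0.015,0.002,-0.006,-0.002,1]

```text
time: 18.18
ee_pos: [0.5518, 0.0569, 0.2652]
tool_rot: [-3.139, 0.01, -0.083]
force: [0.9, -0.8, -1.5]
gripper_width: 0.0274
gripper_force: 18.0
```

jog_arm:
  motion: [0,0,0,0,0,0,1,0,0,0,0,0,0,1,0,0,0,0,0,0,1,0,0,0,0,0,0,1]

```text
time: 18.52
ee_pos: [0.5525, 0.0529, 0.2665]
tool_rot: [-3.14, 0.008, -0.089]
force: [1.1, 0.1, -1.4]
gripper_width: 0.0274
gripper_force: 18.0
```

Run:
```python
from h import *
s=bot.sense();print(s["ee_pos"],s["tool_rot"],s["force"],s["gripper_width"])
go([.5545,.053,.27],-95,[[.5545,.053,.145],[.5545,.053,.1225]])
b=bot.capture("side")
d=cv2.cvtColor(b,cv2.COLOR_BGR2HSV)
for o in bot.outline_of("bottle","side")[:4]:
    x,y,w,h=cv2.boundingRect(o["mask"].astype(np.uint8));print(round(o["confidence"],2),np.round(o["position"],1),(x,y,w,h))
# expected base of bottle
z=s["ee_pos"][2]-.0443
print("base exp",proj("side",np.r_[s["ee_pos"][:2],z]),proj("side",s["ee_pos"][:2].tolist()+[z+.0225]))
am=((b[...,2].astype(int)-b[...,0])>35)&(b[...,2]<150)
am[:, :215]=0;am[:,290:]=0;am[:150]=0;am[230:]=0
n,l,st,ce=cv2.connectedComponentsWithStats(am.astype(np.uint8));print([(st[i].tolist(),ce[i].round(1).tolist()) for i in range(1,n) if st[i,4]>25])
```

```text
[0.55245905 0.05292539 0.26647405] [-3.13963565  0.00802648 -0.08894695] [ 1.11904752  0.0759849  -1.41382761] 0.027357836513125337
[0.004, -0.0005, -0.0071, -0.0009, 0.0038, -0.0008]
[0.006, -0.0, 0.2429, -0.0009, 0.0038, -0.0008]
[0.0064, 0.0001, 0.2879, -0.0009, 0.0038, -0.0008]
0.89 [240.6 178.6] (233, 165, 18, 25)
0.65 [270.7 163.7] (261, 155, 13, 22)
0.42 [222.5 171.1] (218, 172, 6, 3)
base exp [241.48417856 185.1917997 ] [241.27608014 178.50013839]
[([233, 165, 18, 24, 245], [242.5, 178.0]), ([220, 182, 12, 20, 148], [225.9, 190.5])]
```

jog_arm:
  motion: [0.004,0,0.02,-0.001,0.004,-0.001,1,0.004,0,0.06,-0.001,0.004,-0.001,1,0.004,0,0.1,-0.001,0.004,-0.001,1,0.005,0,0.14,-0.001,0.004,-0.001,1,0.005,0,0.18,-0.001,0.004,-0.001,1,0.005,0,0.215,-0.001,0.004,-0.001,1,0.006,0,0.24,-0.001,0.004,-0.001,1,0.006,0,0.258,-0.001,0.004,-0.001,1,0.006,0,0.27,-0.001,0.004,-0.001,1,0.006,0,0.275,-0.001,0.004,-0.001,1,0.006,0,0.275,-0.001,0.004,-0.001,1]

```text
time: 19.53
ee_pos: [0.5545, 0.0544, 0.1287]
tool_rot: [-3.141, -0.0, -0.085]
force: [-0.4, -0.0, -1.6]
gripper_width: 0.0274
gripper_force: 18.0
```

Run:
```python
from h import *
s=bot.sense();print(s["ee_pos"],s["tool_rot"],s["force"],s["gripper_width"])
go([.5545,.053,.1225],-95)
b=bot.capture("side")
am=((b[...,2].astype(int)-b[...,0])>35)&(b[...,2]<150)
am[:, :215]=0;am[:,290:]=0;am[:150]=0;am[240:]=0
n,l,st,ce=cv2.connectedComponentsWithStats(am.astype(np.uint8));print([(st[i].tolist(),ce[i].round(1).tolist()) for i in range(1,n) if st[i,4]>25])
print(proj("side",[.5545,.053,.1225-.0443+.0225]))
```

```text
[0.55447442 0.05442878 0.1287383 ] [-3.14134107e+00 -1.06062117e-04 -8.46733962e-02] [-0.38081776 -0.04377312 -1.59313312] 0.027395064769191478
[0.0003, 0.0028, 0.0125, -0.0001, -0.0001, 0.0012]
[([220, 182, 11, 18, 96], [224.1, 188.7]), ([234, 210, 17, 13, 149], [243.2, 216.2])]
[241.81538065 218.89464367]
```

Upright and 6 mm above the pan. I creep down in 1 mm steps and watch the force.

jog_arm:
  motion: [0,0.002,0.003,0,0,0,1,0,0.002,0.006,0,0,0,1,0,0.002,0.008,0,0,0,1,0,0.002,0.008,0,0,0,1,0,0.002,0.008,0,0,0,1]

```text
time: 20.0
ee_pos: [0.5544, 0.0537, 0.1249]
tool_rot: [-3.141, -0.0, -0.084]
force: [-0.1, -0.6, -1.0]
gripper_width: 0.0273
gripper_force: 18.0
```

jog_arm:
  motion: [0,0,0.001,0,0,0,1,0,0,0.002,0,0,0,1,0,0,0.002,0,0,0,1]

```text
time: 20.25
ee_pos: [0.5543, 0.0536, 0.1237]
tool_rot: [-3.141, -0.0, -0.084]
force: [0.4, -0.0, -1.4]
gripper_width: 0.0275
gripper_force: 18.0
```

jog_arm:
  motion: [0,0,0.001,0,0,0,1,0,0,0.002,0,0,0,1,0,0,0.002,0,0,0,1]

```text
time: 20.5
ee_pos: [0.5543, 0.0536, 0.1227]
tool_rot: [-3.141, -0.0, -0.084]
force: [0.2, 0.3, -1.3]
gripper_width: 0.0277
gripper_force: 18.0
```

jog_arm:
  motion: [0,0,0.001,0,0,0,1,0,0,0.0014,0,0,0,1,0,0,0.0014,0,0,0,1]

```text
time: 20.75
ee_pos: [0.5544, 0.0536, 0.1222]
tool_rot: [-3.141, -0.0, -0.084]
force: [-0.2, 0.7, -0.7]
gripper_width: 0.0274
gripper_force: 18.0
```

jog_arm:
  motion: [0,0,0.001,0,0,0,1,0,0,0.0014,0,0,0,1,0,0,0.0014,0,0,0,1]

```text
time: 21.0
ee_pos: [0.5548, 0.0536, 0.1221]
tool_rot: [-3.141, -0.001, -0.085]
force: [-1.7, 0.1, 5.2]
gripper_width: 0.0275
gripper_force: 18.0
```

jog_arm:
  motion: [0,0,-0.001,0,0,0,1,0,0,-0.001,0,0,0,1,0,0,-0.001,0,0,0,0.2,0,0,-0.001,0,0,0,0,0,0,-0.001,0,0,0,-0.2,0,0,-0.001,0,0,0,-0.2,0,0,-0.001,0,0,0,-0.2,0,0,-0.02,0,0,0,-0.2,0,0,-0.05,0,0,0,-0.2,0,0,-0.1,0,0,0,-0.2,0,0,-0.16,0,0,0,-0.2,0,0,-0.24,0,0,0,-0.2]

```text
time: 22.0
ee_pos: [0.5526, 0.0535, 0.2416]
tool_rot: [3.141, 0.004, -0.085]
force: [1.0, 0.9, -0.4]
gripper_width: 0.0531
gripper_force: 0.0
```

jog_arm:
  motion: [0,0,-0.02,0,0,0,-0.2,0,0,-0.02,0,0,0,-0.2]

```text
time: 22.17
ee_pos: [0.5565, 0.053, 0.2551]
tool_rot: [-3.14, -0.007, -0.085]
force: [-0.4, 0.2, 0.7]
gripper_width: 0.0528
gripper_force: 0.0
```

Run:
```python
from h import *
s=bot.sense();print(s["ee_pos"],s["tool_rot"],s["force"],s["gripper_width"])
b=bot.capture("side")
am=((b[...,2].astype(int)-b[...,0])>35)&(b[...,2]<150)
am[:, :215]=0;am[:,290:]=0;am[:150]=0;am[240:]=0
n,l,st,ce=cv2.connectedComponentsWithStats(am.astype(np.uint8));print([(st[i].tolist(),ce[i].round(1).tolist()) for i in range(1,n) if st[i,4]>25])
go([.640,.0435,.27],-5.6)
for l in("bottle",):
  for o in bot.outline_of(l,"side")[:3]:print(l,o["confidence"],o["position"],cv2.boundingRect(o["mask"].astype(np.uint8)))
cv2.imwrite("pics/p.png",cv2.resize(b[150:260,190:300],None,fx=5,fy=5,interpolation=cv2.INTER_CUBIC))
```

```text
[0.55651176 0.05303907 0.25507221] [-3.14013279 -0.00740327 -0.08470918] [-0.37330565  0.23158014  0.69629538] 0.05276557037319121
[([220, 182, 11, 19, 151], [225.7, 190.4]), ([235, 208, 16, 15, 146], [243.4, 216.9])]
[0.1713, 0.0058, -0.034, 0.0007, -0.0016, -0.7436]
bottle 0.73 [240.9, 215.5] (235, 202, 16, 22)
bottle 0.69 [269.8, 165.0] (261, 156, 13, 22)
bottle 0.47 [222.0, 172.7] (215, 170, 12, 6)
```

View pics/p.png

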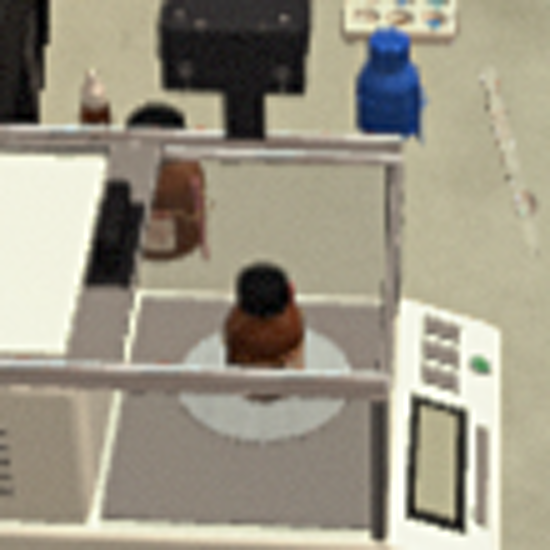

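The bottle stands upright mid-pan, at crop (263,340) with the pan centre at about (264,380). The door is fully back. Now I return to the handle.

jog_arm:
  motion: [0.16,0.006,-0.034,0.0007,-0.0016,-0.7436,-0.2,0.16,0.006,-0.034,0.0007,-0.0016,-0.7436,-0.2,0.16,0.006,-0.034,0.0007,-0.0016,-0.7436,-0.2,0.16,0.006,-0.034,0.0007,-0.0016,-0.7436,-0.2,0.16,0.006,-0.034,0.0007,-0.0016,-0.7436,-0.2,0.16,0.006,-0.034,0.0007,-0.0016,-0.7436,-0.2,0.16,0.006,-0.034,0.0007,-0.0016,-0.7436,-0.2,0.16,0.006,-0.034,0.0007,-0.0016,-0.7436,-0.2,0.16,0.006,-0.034,0.0007,-0.0016,-0.7436,-0.2,0.16,0.006,-0.034,0.0007,-0.0016,-0.7436,-0.2,0.16,0.006,-0.034,0.0007,-0.0016,-0.7436,-0.2,0.16,0.006,-0.034,0.0007,-0.0016,-0.7436,-0.2]

```text
time: 23.27
ee_pos: [0.6322, 0.0442, 0.2658]
tool_rot: [-3.134, 0.001, 1.422]
force: [0.6, 0.8, -0.9]
gripper_width: 0.0532
gripper_force: 0.0
```

jog_arm:
  motion: [0,0,0,0,0,-0.03,-0.2,0,0,0,0,0,-0.03,-0.2,0,0,0,0,0,-0.03,-0.2]

```text
time: 23.52
ee_pos: [0.6327, 0.0439, 0.2665]
tool_rot: [-3.135, 0.001, 1.476]
force: [-0.7, -0.5, 0.5]
gripper_width: 0.0529
gripper_force: 0.0
```

Run:
```python
from h import *
s=bot.sense();print(s["ee_pos"],s["tool_rot"],s["force"],s["gripper_width"])
go([.634,.0445,.165],-5.3)
```

```text
[0.63270578 0.04390408 0.26651775] [-3.13512496e+00  7.47513287e-04  1.47641910e+00] [-0.7478758  -0.54531586  0.47617437] 0.05294005039588447
[0.0016, 0.0038, 0.203, -0.0031, 0.0004, -0.0009]
```

jog_arm:
  motion: [0.0016,0.0038,0.05,-0.003,0,-0.001,-0.2,0.0016,0.0038,0.1,-0.003,0,-0.001,-0.2,0.0016,0.0038,0.14,-0.003,0,-0.001,-0.2,0.0016,0.0038,0.17,-0.003,0,-0.001,-0.2,0.0016,0.0038,0.19,-0.003,0,-0.001,-0.2,0.0016,0.0038,0.2,-0.003,0,-0.001,-0.2,0.0016,0.0038,0.2,-0.003,0,-0.001,1,0.0016,0.0038,0.2,-0.003,0,-0.001,1,0.0016,0.0038,0.2,-0.003,0,-0.001,1,0.0016,0.0038,0.2,-0.003,0,-0.001,1,0.0016,0.0038,0.2,-0.003,0,-0.001,1,0.0016,0.0038,0.2,-0.003,0,-0.001,1]
  grip_force: 12

```text
time: 24.52
ee_pos: [0.6351, 0.0444, 0.169]
tool_rot: [3.139, 0.001, 1.48]
force: [-9.3, 0.5, 4.8]
gripper_width: 0.0149
gripper_force: 3.5
```

jog_arm:
  motion: [0,0,0,0,0,0,1,0,0,0,0,0,0,1]

```text
time: 24.68
ee_pos: [0.6345, 0.0445, 0.1688]
tool_rot: [3.14, 0.001, 1.481]
force: [-4.0, 0.1, 6.2]
gripper_width: 0.014
gripper_force: 12.0
```

jog_arm:
  motion: [0,-0.01,0,0,0,0,1,0,-0.03,0,0,0,0,1,0,-0.055,0,0,0,0,1,0,-0.08,0,0,0,0,1,0,-0.105,0,0,0,0,1,0,-0.13,0,0,0,0,1,0,-0.155,0,0,0,0,1,0,-0.18,0,0,0,0,1,0,-0.205,0,0,0,0,1,0,-0.23,0,0,0,0,1,0,-0.245,0,0,0,0,1,0,-0.25,0,0,0,0,1]

```text
time: 25.68
ee_pos: [0.5111, 0.0548, 0.1687]
tool_rot: [3.136, 0.001, 1.48]
force: [1.3, -3.3, 4.6]
gripper_width: 0.0139
gripper_force: 12.0
```

jog_arm:
  motion: [0,-0.006,0,0,0,0,1,0,-0.012,0,0,0,0,1,0,-0.018,0,0,0,0,1,0,-0.018,0,0,0,0,1]

```text
time: 26.02
ee_pos: [0.5029, 0.0555, 0.1687]
tool_rot: [3.136, 0.001, 1.479]
force: [-0.4, -3.1, 8.5]
gripper_width: 0.014
gripper_force: 12.0
```

jog_arm:
  motion: [0,-0.004,0,0,0,0,1,0,-0.008,0,0,0,0,1,0,-0.008,0,0,0,0,1]

```text
time: 26.27
ee_pos: [0.4993, 0.0558, 0.1687]
tool_rot: [3.135, 0.001, 1.479]
force: [0.2, -3.6, 6.9]
gripper_width: 0.0138
gripper_force: 12.0
```

jog_arm:
  motion: [0,-0.004,0,0,0,0,1,0,-0.008,0,0,0,0,1,0,-0.008,0,0,0,0,1]

```text
time: 26.52
ee_pos: [0.4953, 0.0561, 0.1687]
tool_rot: [3.135, 0.001, 1.479]
force: [0.0, -3.5, 8.0]
gripper_width: 0.0137
gripper_force: 12.0
```

jog_arm:
  motion: [0,-0.003,0,0,0,0,1,0,-0.006,0,0,0,0,1,0,-0.006,0,0,0,0,1]

```text
time: 26.77
ee_pos: [0.4952, 0.0562, 0.1687]
tool_rot: [3.13, 0.001, 1.479]
force: [5.3, -3.8, 2.3]
gripper_width: 0.0139
gripper_force: 12.0
```

jog_arm:
  motion: [0,-0.004,0,0,0,0,1,0,-0.006,0,0,0,0,1,0,-0.006,0,0,0,0,1]

```text
time: 27.02
ee_pos: [0.4953, 0.0562, 0.1688]
tool_rot: [3.124, 0.001, 1.478]
force: [11.0, -4.8, -4.8]
gripper_width: 0.0142
gripper_force: 12.0
```

jog_arm:
  motion: [0,0,0,0,0,0,-0.2,0,0.006,0,0,0,0,-0.2,0,0.006,0,0,0,0,-0.2,0,0.006,0,0,0,0,-0.2,0,0.006,0,0,0,0,-0.2,0,0.006,0,0,0,0,-0.2,0,0.006,-0.05,0,0,0,-0.2,0,0.006,-0.12,0,0,0,-0.2,0,0.006,-0.2,0,0,0,-0.2,0,0.006,-0.25,0,0,0,-0.2,0,0.006,-0.25,0,0,0,-0.2,0,0.006,-0.25,0,0,0,-0.2]

```text
time: 28.02
ee_pos: [0.4911, 0.0579, 0.294]
tool_rot: [3.135, -0.0, 1.481]
force: [-0.6, -1.2, -0.4]
gripper_width: 0.053
gripper_force: 0.0
```

Run:
```python
from h import *
s=bot.sense();print(s["ee_pos"],s["force"],s["gripper_width"])
b=bot.capture("side")
print([(o["confidence"],o["position"],cv2.boundingRect(o["mask"].astype(np.uint8))) for o in bot.outline_of("shield_door","side")[:1]+bot.outline_of("bottle","side")[:2]])
# handle: dark pixels near rows 186-209
m=b.max(2)
for v in(202,206): r=m[v,246:275];print(v,r.tolist())
for d in(0,.009): # foot edges expected at door opening d
    h=np.array([.4948+d,.0575]);print(d,[proj("side",[h[0]+e,.09,.173]).round(1).tolist() for e in(-.013,.013)])
```

```text
[0.49106619 0.05793572 0.2940265 ] [-0.5978332  -1.24472514 -0.41817639] 0.05299688931697088
[(0.91, [239.8, 200.7], (205, 178, 65, 46)), (0.63, [267.9, 163.1], (261, 155, 13, 23)), (0.51, [222.8, 172.0], (216, 170, 11, 6))]
202 [188, 188, 185, 185, 185, 187, 183, 185, 182, 185, 185, 187, 139, 54, 19, 13, 13, 15, 18, 17, 23, 36, 82, 108, 165, 183, 184, 185, 186]
206 [81, 107, 188, 190, 188, 187, 187, 187, 186, 186, 186, 157, 109, 40, 32, 29, 22, 24, 18, 27, 22, 46, 131, 110, 161, 186, 181, 185, 183]
0 [[268.2, 207.6], [258.6, 207.8]]
0.009 [[264.9, 207.6], [255.2, 207.8]]
```

Run:
```python
from h import *
b=bot.capture("side")
am=((b[...,2].astype(int)-b[...,0])>22)&(b[...,2]<150)
am[:, :215]=0;am[:,290:]=0;am[:150]=0;am[240:]=0
n,l,st,ce=cv2.connectedComponentsWithStats(am.astype(np.uint8));print([(st[i].tolist(),ce[i].round(1).tolist()) for i in range(1,n) if st[i,4]>25])
print(bot.sense()["force"],bot.sense()["time"]); bot.sign_off()
```

```text
[([215, 182, 16, 20, 228], [223.6, 190.6]), ([235, 208, 16, 15, 152], [242.3, 216.4]), ([215, 225, 32, 5, 64], [231.0, 226.5]), ([251, 226, 16, 4, 37], [258.6, 227.0])]
[-0.01395111 -0.60968534  0.07733747] 28.2167
the job is handed in; nothing more can be done
```

The small amber bottle stands upright in the middle of the pan, the glass door is pushed shut to its stop, and I handed the job in at 28.2 s with the arm clear of everything.

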